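Take the nested parts pots apart and put each in its size row

TASK

The three screw pots are locked one inside the other in the leaning stand. Take them apart (each inner pot is undone by turning it anticlockwise until it stops, then drawing straight out along the lean) and stand each pot upright on the floor of its own row, in the free front half of the tray that already holds a pot of the same size and colour. Leave the other things on the desk alone.

Things in the scene. Friction and masses are not known exactly. Their poses are not given: they have to be found in the camera images.
- stand: grey bench stand, fixed, with a black socket leaning 25 degrees from upright; origin at the centre of the socket floor, 45 mm above the desk; z = the leaning socket axis, up and (at yaw 0) towards the robot; y level. Socket wall 34 mm high, 83 mm outside diameter. The large pot stands in it, kept from turning by two lugs at its foot, and draws straight out along z
- large_pot: large grey pot, 80 mm high, ribbed grip collar 68 mm diameter over its top 26 mm, body 66 mm, two lugs at the foot to 74 mm across; origin at the centre of its underside, z along its axis to the mouth. About 0.2 kg. Inside its rim are two bayonet ledges 4 mm thick, with gaps between for the medium pot's lugs
- medium_pot: medium blue pot, 76 mm high, grip collar 60 mm diameter over its top 26 mm, body 51 mm; origin at centre of underside, z along its axis to the mouth, 0.1 kg. Nested, it is 30 mm above the large pot's underside. Its two lugs lie under ledges: freed by turning anticlockwise (seen into the mouth) at most 0.6 rad to a stop (less if turned along with the small pot), then draws out 50 mm along its axis
- small_pot: small yellow pot, 70 mm high, grip collar 44 mm diameter over its top 26 mm, body 34 mm; origin at centre of underside, z along axis to the mouth. Nested 32 mm above the medium pot's underside and locked in it the same way (0.4 to 0.6 rad), but it may drag the medium pot round: the firm stop can come after up to 1.25 rad. Within 0.15 rad of the stop it draws straight out, 44 mm. About 0.05 kg
- tray_small: white row tray, fixed on a dark mat, 210 x 94 x 14 mm, walls and floor 3 mm thick; in it stands fixed a yellow small pot, upright, 55 mm towards +x from the tray's centre; the half towards -x (centre 50 mm from the tray's centre) is free. Origin at the centre of its underside, 3 mm above the desk, x along the row to the fixed pot, z up
- tray_medium: white row tray, fixed on a dark mat, 210 x 94 x 14 mm, walls and floor 3 mm thick; in it stands fixed a blue medium pot, upright, 55 mm towards +x from the tray's centre; the half towards -x (centre 50 mm from the tray's centre) is free. Origin at the centre of its underside, 3 mm above the desk, x along the row to the fixed pot, z up
- tray_large: white row tray, fixed on a dark mat, 210 x 94 x 14 mm, walls and floor 3 mm thick; in it stands fixed a grey large pot, upright, 55 mm towards +x from the tray's centre; the half towards -x (centre 50 mm from the tray's centre) is free. Origin at the centre of its underside, 3 mm above the desk, x along the row to the fixed pot, z up
- bit_case: loose beige case, 86 x 57 x 28 mm, a bystander; origin at its underside
- green_screwdriver: loose green screwdriver, 153 mm long, 18 mm thick, a bystander; origin at its underside
Mind the look-alikes: they are no part of the job. Of the things like the small_pot, leave any that is turquoise; of the rest the larger one is meant.

How it is judged:
At the end, for the whole second after the job is handed in: Small, medium and large pot each stand upright (within 6 degrees) and at rest on the floor (within 4 mm) of the tray of their own size, in its free front half, inside the walls and released (x of small_pot in the frame of tray_small between -0.1 and 0.03 m and y of small_pot in the frame of tray_small between -0.04 and 0.04 m and z of small_pot in the frame of tray_small between 0 and 0.007 m and angle between each of small_pot, medium_pot, large_pot's own z axis and vertical below 0.1 rad and linear speed of each of small_pot, medium_pot, large_pot below 0.03 m/s and x of medium_pot in the frame of tray_medium between -0.1 and 0.03 m and y of medium_pot in the frame of tray_medium between -0.04 and 0.04 m and z of medium_pot in the frame of tray_medium between 0 and 0.007 m and x of large_pot in the frame of tray_large between -0.1 and 0.03 m and y of large_pot in the frame of tray_large between -0.04 and 0.04 m and z of large_pot in the frame of tray_large between 0 and 0.007 m); the robot touches nothing.
It fails at once if the bit case is pushed away (more than 30 mm) (distance of bit_case from where it was at the start of the episode above 0.03 m).
It fails at once if the green screwdriver is pushed away (more than 30 mm) (distance of green_screwdriver from where it was at the start of the episode above 0.03 m).
It also fails if it takes over 72 s, if anything falls off the work surface, if the arm or the gripper's body presses on something with over 40 N, if the wrist force passes 120 N, or if a joint passes its speed limit or range.

ROBOT

A 7-joint arm with a two-finger parallel gripper is mounted at the origin on a cart in front of the work surface, level with it; the furniture and walls round the work are solid. World frame = base frame: x ahead of the robot, y to its left, z up, the work surface at z = 0. Lengths are in m, angles in rad, forces in N, time in s.
With the tool pointing down it reaches from about 0.4 to 0.875 m from the base axis. Payload 19.3 kg.
Tool frame: the origin (TCP) lies at the very end of the fingers, on their centre line; the grasp point (between the pads) lies 19 mm behind it; z points along the fingers, y is the line along which they close (so a half turn about z gives the same grasp; the last joint's range is limited). The gripper opens to 85 mm and grips with 20 to 120 N. Pads are 22 mm wide; open, the fingers measure 114 mm over their backs; the gripper's body (76 mm by 85 mm) begins 54 mm behind the grasp point. The pads swing forward as they close: fully open they stand 13 mm farther back than shut.
Start: joints at [1.278, 0.521, -0.036, 1.599, 0.021, 1.021, -0.113], TCP at [0.138, -0.61, 0.231] pointing down, gripper open.
Joint ranges: [-2.91, 2.91], [-0.3, 2.13], [-1.5, 1.42], [0.17, 2.43], [-1.26, 4.41], [0.16, 1.93], [-2.52, 2.52]. Speed limits (rad/s): [1.89, 1.89, 2.39, 2.39, 3.01, 3.01, 3.01].

INTERFACE

Orientations are given as [roll, pitch, yaw] about the fixed x, y, z axes, in that order (R = Rz(yaw) Ry(pitch) Rx(roll)).
In Python, from workcell import bot, grab_frame, calibration, job gives the robot as it stands.
- The arm moves only by the shell command python3 -m creep 'ROWS' [FORCE]. ROWS is one flat JSON list of numbers that holds 1 to 5 rows one after another, with no inner brackets; each row has 7 numbers: the finger opening in m, then dx, dy, dz in shares of 400 mm (1.0 is 400 mm), then a rotation vector rx, ry, rz in a scale on which 1.0 is 45 degrees; each row is the pose to reach, as a shift and turn from the pose commanded when the command began, along the tool's axes at that moment; what a row does not reach only later rows make up. A row lasts 1/8 s, in which the tool goes at most 0.0625 m and 0.188 rad, less where a joint would pass 70% of its speed; a pose out of reach is approached as far as the arm can. The fingers move at their own pace and stop on an object; FORCE is the grip in N (left out, the last holds). Time passes only in rows, so rows that do not move let the fingers close. It prints the time, the measured TCP pose, the force, the opening and the grip force at its end. Shift and turn numbers lie between -1 and 1, and a call with a number outside is refused. Input that does not fit is refused with a message, and nothing moves.
- bot.observe(): the state, without advancing time (a new reading comes with each control period).
- grab_frame(name): name is "scene" or "top" or "wrist"; returns (picture, depth): 420x560x3 uint8, blue, green, red; 420x560 float32, m along the optical axis (not along the pixel's ray), 0 where there is no reading.
- calibration(name): a dict with "vfov" (degrees; the focal length in pixels is half the picture's height over the tangent of half this angle, whatever the lens; pixels are square), "cx", "cy" (the principal point, pixels), "eye" and "attitude" of the camera in the world. Camera axes: x right, y down, z forward; pixel columns grow to the right and rows downward; lengths in m; the calibration is good to about 2 mm. A picture is of the moment at which its call begins: read the wrist's pose just before it. calibration takes no time and is no camera call; for the wrist camera it gives the pose at the moment of the call.
- job.job_done(): hands the job in; it is judged then, once.
The state is a dict: "clock": time; "qpos": joint angles; "qd": joint speeds; "joint_efforts": joint torques, N m; "position": TCP position; "tool_rot": TCP orientation; "force": force on the tool from outside, world axes, zero at the start; "moment": the same for the moment, N m; "grip_width": finger opening in m; "finger_force": force on a finger pad.
Only numpy, scipy, OpenCV 4.12 (cv2) and the standard library are available. Lean on these libraries where they do the work, as an engineer would, in place of code of your own. Each camera call takes 0.05 s, during which the arm holds its last target. There are 200 camera calls.

## Working session

There is one attempt and no reset: what is moved stays moved. The work goes in short steps, Python scripts to look and compute and a shell command to move; the robot and the scene stay as the last step left them, time stands still between calls to the robot, and variables do not carry over. Pictures are saved under pics/ and viewed, at most 14 in all, crops included, and the job is handed in when it is done.

```bash
mkdir -p pics; ls
python3 - <<'E'
from workcell import bot, grab_frame, calibration
import cv2, numpy as np
s=bot.observe(); print({k:np.round(v,3).tolist() for k,v in s.items()})
ims=[]
for n in("scene","top"):
    im,d=grab_frame(n); c=calibration(n); print(n,c, (d>0).mean()); np.savez(f"pics/{n}0.npz",im=im,d=d); cv2.imwrite(f"pics/{n}0.png",im)
E
```

```text
pics
{'clock': 0.0, 'qpos': [1.278, 0.522, -0.036, 1.6, 0.021, 1.021, -0.113], 'qd': [0.001, -0.001, 0.0, -0.001, -0.001, 0.0, -0.001], 'joint_efforts': [0.0, -92.711, 1.98, -36.994, 0.018, 0.008, -0.0], 'position': [0.138, -0.609, 0.231], 'tool_rot': [-3.14, 0.0, 0.223], 'force': [0.718, 0.26, 0.66], 'moment': [0.018, 0.012, -0.006], 'finger_force': 0.0, 'grip_width': 0.086}
scene {'vfov': 44.0775153071138, 'cx': 279.68177345067255, 'cy': 206.25373945600913, 'eye': array([0.03965322, 0.90292556, 0.96002551]), 'attitude': array([-2.28165519e+00, -1.19316936e-03, -2.58110841e+00])} 0.9960799319727891
top {'vfov': 55.20403300204151, 'cx': 277.1896803175911, 'cy': 210.67303607256383, 'eye': array([0.47681531, 0.06820102, 1.30363116]), 'attitude': array([-3.06734524e+00, -4.59626824e-05, -1.56768986e+00])} 0.9959353741496598
```

View pics/scene0.png

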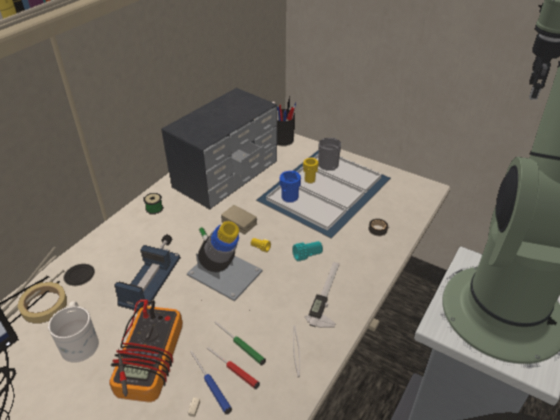

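View pics/top0.png

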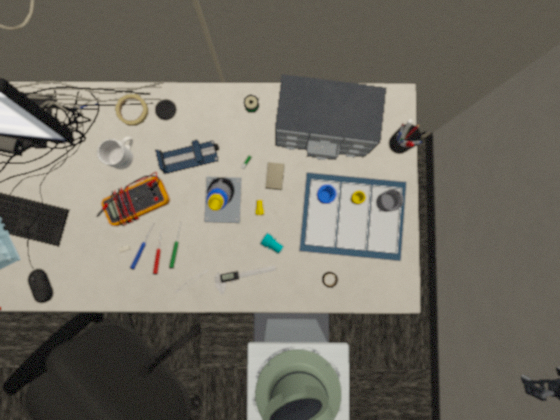

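Top view: the candidates for the small pot are yellow nested in the stand (217,201), a little yellow one lying on the desk (260,208), a turquoise one lying (272,243) and fixed yellow in its tray (358,197). I choose the nested one at (217,201). The trays lie at columns 323 (medium), 354 (small) and 387 (large), with the fixed pots at the far end.

```bash
cat > h.py <<'E'
import numpy as np, cv2
from scipy.spatial.transform import Rotation as R
from workcell import bot, grab_frame, calibration
def K(c): return 210/np.tan(np.radians(c['vfov'])/2)
def cloud(im,d,c):
    f=K(c); v,u=np.mgrid[:420,:560]
    P=np.stack([(u-c['cx'])/f*d,(v-c['cy'])/f*d,d],-1)
    return P@R.from_euler('xyz',c['attitude']).as_matrix().T+c['eye']
def grab(n):
    c=calibration(n); im,d=grab_frame(n); return im,d,cloud(im,d,c),c
def hsv(im): return cv2.cvtColor(im,cv2.COLOR_BGR2HSV)
def cut(im,u,v,w,h,k,name): cv2.imwrite('pics/'+name,cv2.resize(im[v:v+h,u:u+w],None,fx=k,fy=k,interpolation=cv2.INTER_CUBIC))
E
python3 - <<'E'
from h import *
out=[]
for n in('scene','top'):
    z=np.load(f'pics/{n}0.npz'); im,d=z['im'],z['d']; c=calibration(n); P=cloud(im,d,c); H=hsv(im)
    print(n)
    yel=cv2.inRange(H,(20,130,90),(33,255,255)); blu=cv2.inRange(H,(105,150,60),(125,255,255))
    for nm,m in(('y',yel),('b',blu)):
        k,l,st,ce=cv2.connectedComponentsWithStats(m)
        for i in range(1,k):
            if st[i,4]>25:
                q=P[l==i]; q=q[q[:,2]>0.0]
                if len(q) and q[:,0].max()<1.2: print(nm,st[i].tolist(),ce[i].round(),'min',q.min(0).round(3),'max',q.max(0).round(3),'med',np.median(q,0).round(3))
    white=cv2.inRange(H,(0,0,150),(180,60,255)) & (((P[...,2]<.03)&(P[...,1]<-.0)&(P[...,0]>.3)).astype(np.uint8)*255)
    mat=cv2.inRange(H,(95,60,30),(115,255,140))
    k,l,st,ce=cv2.connectedComponentsWithStats(mat)
    for i in range(1,k):
        if st[i,4]>250:
            q=P[l==i]; r=cv2.minAreaRect(q[:,:2].astype(np.float32)); print('mat',st[i].tolist(),r,np.median(q[:,2]).round(3))
    print('desk z',np.median(P[(abs(P[...,2])<.03)][:,2]))
s=np.load('pics/scene0.npz')['im']; t=np.load('pics/top0.npz')['im']
a=cv2.resize(s[205:305,170:300],(780,600),interpolation=2)
cv2.imwrite('pics/crop1.png',np.hstack([cv2.resize(s[205:305,170:300],(400,308),interpolation=2),cv2.resize(t[165:265,180:310],(400,308),interpolation=2)]))
E
```

```text
scene
y [303, 158, 16, 25, 278] [310. 169.] min [ 0.04  -0.259  0.012] max [0.633 0.903 0.96 ] med [ 0.61  -0.171  0.063]
y [218, 221, 21, 22, 338] [228. 231.] min [0.04  0.101 0.005] max [0.724 0.903 0.96 ] med [0.589 0.242 0.158]
y [251, 238, 19, 14, 170] [261. 244.] min [0.04  0.112 0.003] max [0.611 0.903 0.96 ] med [0.576 0.132 0.022]
b [280, 171, 20, 30, 458] [290. 185.] min [ 0.593 -0.207  0.001] max [ 0.68  -0.049  0.087] med [ 0.618 -0.068  0.066]
b [212, 228, 26, 22, 175] [221. 242.] min [0.04  0.233 0.12 ] max [0.619 0.903 0.96 ] med [0.594 0.271 0.135]
mat [258, 176, 131, 61, 1086] ((0.39969348907470703, 0.33831173181533813), (0.3512818217277527, 1.2923901081085205), 17.318574905395508) 0.005
mat [211, 227, 28, 25, 258] ((0.3137516677379608, 0.558616042137146), (0.062394797801971436, 0.8779652118682861), 42.587684631347656) 0.132
mat [205, 375, 25, 36, 276] ((0.42971497774124146, 0.5142188668251038), (0.014363495633006096, 0.0863495022058487), 65.83697509765625) 0.017
desk z 0.0011022895936085852
top
y [156, 182, 11, 24, 65] [162. 193.] min [0.587 0.418 0.036] max [0.66  
[... 322 characters left out ...]
02] max [0.607 0.139 0.036] med [0.58  0.126 0.024]
b [318, 186, 17, 17, 237] [326. 194.] min [ 0.477 -0.106  0.003] max [0.645 0.068 1.304] med [ 0.625 -0.087  0.057]
b [208, 189, 19, 15, 79] [219. 193.] min [0.586 0.217 0.132] max [0.627 0.269 0.154] med [0.616 0.235 0.146]
b [132, 244, 12, 24, 47] [137. 256.] min [0.391 0.496 0.01 ] max [0.464 0.532 0.022] med [0.423 0.514 0.015]
mat [157, 141, 59, 31, 657] ((0.6647830009460449, 0.22662091255187988), (0.46609923243522644, 0.15641704201698303), 58.675437927246094) 0.013
mat [300, 174, 105, 86, 1230] ((0.5609340071678162, -0.13971276581287384), (0.39814436435699463, 0.25121891498565674), 84.5985336303711) 0.002
desk z 0.00022495796104138321
```

View pics/crop1.png

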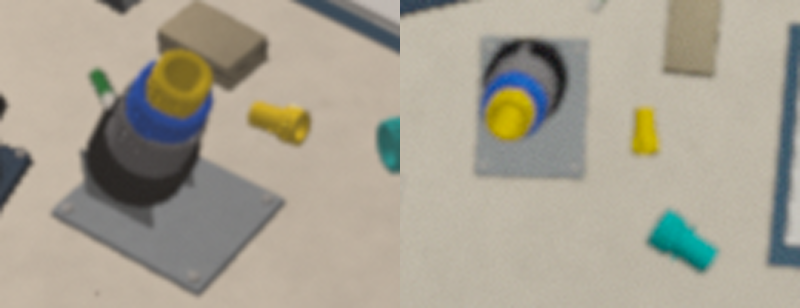

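The crop confirms it: the big yellow pot nested in blue in the stand, with the smaller yellow decoy lying apart at right. Next, a planner for deltas, then fly over the trays with the wrist camera.

```bash
cat >> h.py <<'E'
def pose():
    s=bot.observe(); return np.array(s['position']),R.from_euler('xyz',s['tool_rot']).as_matrix(),s
def delta(p,M,p0=None,M0=None):
    a,b,s=pose(); p0=a if p0 is None else p0; M0=b if M0 is None else M0
    return (M0.T@(np.array(p)-p0)).round(4), R.from_matrix(M0.T@M).as_rotvec().round(3)
def down(yaw): return R.from_euler('xyz',[np.pi,0,yaw]).as_matrix()
def lean(yaw,tilt,spin):
    "tool z = -(stand axis); spin about the axis"
    return R.from_euler('z',yaw).as_matrix()@R.from_euler('y',-tilt).as_matrix()@down(spin)
E
python3 - <<'E'
from h import *
c=calibration('wrist'); p,M,s=pose(); print('cam in tool',M.T@(c['eye']-p)); print((M.T@R.from_euler('xyz',c['attitude']).as_matrix()).round(3),c['vfov'])
print(delta([.46,-.14,.36],down(0)))
E
```

```text
cam in tool [ 0.0778795   0.00090408 -0.14190701]
[[-0.002 -0.951 -0.309]
 [ 1.    -0.001 -0.001]
 [ 0.    -0.309  0.951]] 66.16612107911591
(array([ 0.4177, -0.3866, -0.1288]), array([-0.001,  0.   ,  0.223]))
```

The manual's scale: shifts go in shares of 400 mm and turns go in shares of 45 degrees. Converting my numbers, 0.218 m is 0.545, -0.2 m is -0.5, 0.223 rad is 0.2839.

```bash
python3 -m creep '[0.085, 0.11, -0.1, -0.035, 0, 0, 0.0637, 0.085, 0.22, -0.2, -0.07, 0, 0, 0.1273, 0.085, 0.325, -0.3, -0.105, 0, 0, 0.191, 0.085, 0.435, -0.4, -0.14, 0, 0, 0.2546, 0.085, 0.545, -0.5, -0.175, 0, 0, 0.2839]' 40
python3 - <<'E'
from h import *
print(delta([.44,-.14,.36],down(0)), pose()[2]['qpos'])
E
```

```text
clock: 0.72
position: [0.3073, -0.3645, 0.3017]
tool_rot: [3.142, 0.0, -0.001]
force: [1.2, -0.1, 0.4]
grip_width: 0.085
finger_force: 0.0
(array([ 0.1324, -0.2247, -0.0583]), array([ 0.   ,  0.   , -0.001])) [ 0.82788774  0.20784685 -0.09680755  1.88206985  0.02304833  1.05280705
 -0.85048123]
```

Scaled: -0.225 m is -0.5625, 0.06 m is 0.15.

```bash
python3 -m creep '[0.085, 0.075, -0.125, -0.035, 0, 0, 0, 0.085, 0.15, -0.25, -0.07, 0, 0, 0, 0.085, 0.225, -0.375, -0.105, 0, 0, 0, 0.085, 0.3, -0.5, -0.1375, 0, 0, 0, 0.085, 0.33, -0.5625, -0.145, 0, 0, 0]'
python3 - <<'E'
from h import *
im,d,P,c=grab('wrist'); np.savez('pics/w1.npz',im=im,d=d,P=P); cv2.imwrite('pics/w1.png',im); print(c)
print(P[20::95,20::130].round(3).tolist())
E
```

```text
clock: 1.35
position: [0.4398, -0.1386, 0.3599]
tool_rot: [-3.141, -0.001, 0.003]
force: [0.6, -0.9, -0.7]
grip_width: 0.0848
finger_force: 0.0
{'vfov': 66.16612107911591, 'cx': 280.21621342550446, 'cy': 210.6853063092204, 'eye': array([ 0.51780785, -0.13950748,  0.50191497]), 'attitude': array([ 2.82887260e+00,  4.55373413e-04, -1.56946490e+00])}
[[[0.629, 0.213, 0.007], [0.631, 0.04, 0.0], [0.63, -0.139, 0.003], [0.622, -0.304, 0.039], [0.697, -0.702, -0.29]], [[0.505, 0.25, -0.001], [0.505, 0.055, 0.0], [0.506, -0.139, 0.005], [0.506, -0.332, 0.002], [0.501, -0.703, -0.227]], [[0.356, 0.285, 0.001], [0.356, 0.074, -0.001], [0.356, -0.139, -0.001], [0.357, -0.352, -0.0], [0.305, -0.702, -0.163]], [[0.075, 0.469, -0.147], [0.45, -0.093, 0.403], [-0.328, -0.139, -0.741], [0.45, -0.186, 0.402], [0.109, -0.702, -0.1]], [[0.451, -0.077, 0.442], [0.457, -0.111, 0.448], [0.449, -0.14, 0.441], [0.455, -0.169, 0.446], [0.451, -0.202, 0.442]]]
```

View pics/w1.png

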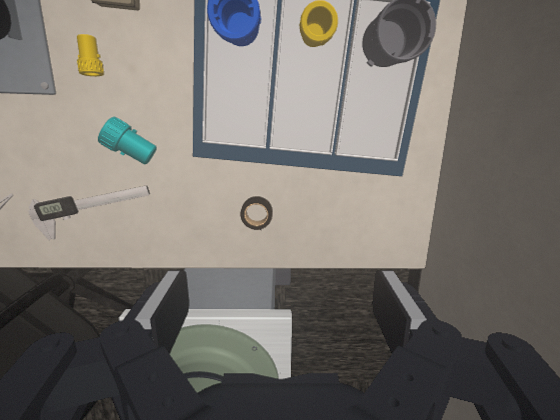

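The wrist picture shows the three trays: medium with blue at (235,15), small with yellow at (319,22), large with grey at (400,30), free halves below them, near edges at rows 145 to 160.

Run:
```python
from h import *
z=np.load('pics/w1.npz'); im,d,P=z['im'],z['d'],z['P']; H=hsv(im); c=None
m=cv2.inRange(H,(0,0,135),(180,45,255)); m[165:]=0; m[:,:200]=0; m[:,410:]=0
m=cv2.morphologyEx(m,cv2.MORPH_OPEN,np.ones((3,3)))
k,l,st,ce=cv2.connectedComponentsWithStats(m)
for i in range(1,k):
    if st[i,4]>1500:
        near=(l==i)&(P[...,0]<.57)
        q=P[near]; r=cv2.minAreaRect(q[:,:2].astype(np.float32)); b=cv2.boxPoints(r)
        print(st[i].tolist(),np.round(r[0],3),np.round(r[1],3),round(r[2],2),'box',b.round(3).tolist(),'z',np.percentile(q[:,2],[5,50,95]).round(4))
# stand plate in top view
t=np.load('pics/top0.npz'); c=calibration('top'); T=cloud(t['im'],t['d'],c); Ht=hsv(t['im'])
m=((T[...,2]>.003)&(T[...,2]<.2)&(T[...,1]>.16)&(T[...,1]<.32)&(T[...,0]>.5)&(T[...,0]<.69)).astype(np.uint8)
k,l,st,ce=cv2.connectedComponentsWithStats(m); i=1+st[1:,4].argmax(); q=T[(l==i)&(T[...,2]<.02)]
r=cv2.minAreaRect(q[:,:2].astype(np.float32)); print('plate',r,np.median(q[:,2]))
```

```text
[202, 0, 75, 148, 7558] [ 0.518 -0.082] [0.115 0.111] 84.66 box [[0.4580000042915344, -0.1340000033378601], [0.5680000185966492, -0.14399999380111694], [0.5789999961853027, -0.029999999329447746], [0.46799999475479126, -0.01899999938905239]] z [0.0038 0.0053 0.0159]
[270, 0, 81, 154, 8328] [ 0.514 -0.174] [0.092 0.12 ] 84.59 box [[0.44999998807907104, -0.21400000154972076], [0.5699999928474426, -0.22499999403953552], [0.578000009059906, -0.1340000033378601], [0.45899999141693115, -0.12300000339746475]] z [0.0037 0.0053 0.0152]
[336, 0, 74, 160, 6707] [ 0.513 -0.23 ] [0.181 0.129] 85.16 box [[0.4410000145435333, -0.3149999976158142], [0.5690000057220459, -0.32600000500679016], [0.5849999785423279, -0.14499999582767487], [0.4560000002384186, -0.1340000033378601]] z [0.0037 0.0053 0.015 ]
plate ((0.6084928512573242, 0.24503043293952942), (0.12375207990407944, 0.15815630555152893), 87.72545623779297) 0.007042575905698345
```

Run:
```python
from h import *
print(delta([.53,.248,.29],lean(-.04,.436,1.2)))
```

```text
(array([ 0.0911, -0.3839,  0.0705]), array([-0.269,  0.373, -1.136]))
```

Scaled: -0.24 m is -0.6, -0.192 m is -0.48, -0.71 rad is -0.904.

```bash
python3 -m creep '[0.085, 0.0275, -0.12, 0.0125, -0.0433, 0.0598, -0.1808, 0.085, 0.0575, -0.24, 0.025, -0.0853, 0.1184, -0.3616, 0.085, 0.085, -0.36, 0.0375, -0.1273, 0.1783, -0.5424, 0.085, 0.115, -0.48, 0.05, -0.1719, 0.2381, -0.7232, 0.085, 0.1425, -0.6, 0.0625, -0.2139, 0.2967, -0.904]'
python3 - <<'E'
from h import *
print(delta([.53,.248,.29],lean(-.04,.436,1.2)))
E
```

```text
clock: 2.02
position: [0.4957, 0.1, 0.3342]
tool_rot: [2.904, -0.155, 0.738]
force: [1.2, -1.0, -0.5]
grip_width: 0.085
finger_force: 0.0
(array([ 0.1166, -0.0988,  0.0409]), array([-0.099,  0.141, -0.426]))
```

Scaled: 0.117 m is 0.2925, -0.099 m is -0.2475, -0.426 rad is -0.5424.

```bash
python3 -m creep '[0.085, 0.0975, -0.0825, 0.035, -0.042, 0.0598, -0.1808, 0.085, 0.195, -0.165, 0.07, -0.084, 0.1197, -0.3616, 0.085, 0.2925, -0.2475, 0.1025, -0.1261, 0.1795, -0.5424, 0.085, 0.2925, -0.2475, 0.1025, -0.1261, 0.1795, -0.5424]'
python3 - <<'E'
from h import *
im,d,P,c=grab('wrist'); np.savez('pics/w2.npz',im=im,d=d,P=P); cv2.imwrite('pics/w2.png',im); print(c)
p,M,s=pose(); print(p,s['qpos'])
H=hsv(im); m=cv2.inRange(H,(20,130,70),(33,255,255))
k,l,st,ce=cv2.connectedComponentsWithStats(m); print(st[st[:,4]>300].tolist())
E
```

```text
clock: 2.52
position: [0.5297, 0.2498, 0.2883]
tool_rot: [2.736, -0.153, 1.193]
force: [0.2, -0.5, -1.3]
grip_width: 0.085
finger_force: 0.0
{'vfov': 66.16612107911591, 'cx': 280.21621342550446, 'cy': 210.6853063092204, 'eye': array([0.49784311, 0.32358436, 0.42918077]), 'attitude': array([ 2.99399372, -0.4004407 , -0.44440235])}
[0.53010308 0.247766   0.28899705] [-0.16009128  0.29011628 -0.65469006  1.94071117  0.71625491  0.78513541
 -1.65342763]
[[0, 0, 560, 420, 232598], [253, 173, 49, 52, 1983], [254, 249, 35, 33, 619]]
```

View pics/w2.png

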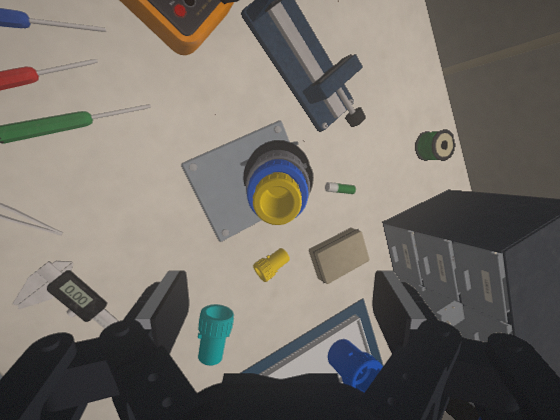

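Wrist picture: yellow mouth centred near (277,201), nested in blue and grey in the stand. The bit case is at (340,255), and a small green thing at (340,188) is close by on its far side.

```bash
cat > meas.py <<'E'
from h import *
from scipy.optimize import least_squares
Z=np.load('pics/w2.npz'); im,P=Z['im'],Z['P']; H=hsv(im)
pl=((P[...,2]>.004)&(P[...,2]<.012)&(H[...,1]<70)).astype(np.uint8); pl[:110]=0; pl[250:]=0; pl[:,:170]=0; pl[:,320:]=0
pl=cv2.morphologyEx(pl,cv2.MORPH_OPEN,np.ones((5,5)))
k,l,st,ce=cv2.connectedComponentsWithStats(pl); i=1+st[1:,4].argmax(); q=P[l==i]
print('plate',cv2.minAreaRect(q[:,:2].astype(np.float32)),np.median(q[:,2]),st[i])
box=np.zeros(im.shape[:2],bool); box[140:230,240:320]=1
yel=cv2.inRange(H,(20,110,60),(35,255,255))>0; blu=cv2.inRange(H,(103,110,40),(128,255,255))>0
for yaw in(-.08,-.04,0):
    a=np.array([-np.sin(.4363)*np.cos(yaw),-np.sin(.4363)*np.sin(yaw),np.cos(.4363)])
    B=R.from_euler('zy',[0,0]).as_matrix(); 
    B=R.from_euler('z',yaw).as_matrix()@R.from_euler('y',-.4363).as_matrix()
    for nm,m,r in(('y',yel,.022),('b',blu,.030)):
        q=P[m&box]@B; hi=np.percentile(q[:,2],97); w=q[abs(q[:,2]-hi)<.004]
        side=q[(q[:,2]<hi-.006)&(q[:,2]>hi-.026)]
        (cx,cy),rr=cv2.minEnclosingCircle(w[:,:2].astype(np.float32))
        f=least_squares(lambda x:np.hypot(side[:,0]-x[0],side[:,1]-x[1])-r if len(side)>20 else np.zeros(2),[cx,cy],loss='soft_l1',f_scale=.002)
        print(yaw,nm,len(w),'h',hi.round(4),'top',np.round([cx,cy,rr],4),'side',len(side),f.x.round(4),'world top',(B@[cx,cy,hi]).round(4))
    # grey body + socket: side wall fit
E
python3 meas.py
```

```text
plate ((0.6100101470947266, 0.24435646831989288), (0.11612972617149353, 0.14975878596305847), 88.30010223388672) 0.007331592082352484 [ 183  121  105  120 5204]
-0.08 y 1038 h -0.0869 top [0.5767 0.291  0.0223] side 390 [0.5767 0.2981] world top [0.5808 0.2454 0.1649]
-0.08 b 793 h -0.1124 top [0.5769 0.2919 0.0298] side 141 [0.5767 0.2917] world top [0.5919 0.2454 0.1419]
-0.04 y 1041 h -0.0917 top [0.5868 0.2684 0.0223] side 390 [0.5871 0.2751] world top [0.5809 0.2453 0.1648]
-0.04 b 796 h -0.1175 top [0.5872 0.2689 0.0299] side 144 [0.5868 0.2684] world top [0.5921 0.2455 0.1417]
0 y 1035 h -0.096 top [0.5961 0.2452 0.0223] side 394 [0.6012 0.2495] world top [0.5808 0.2452 0.1649]
0 b 794 h -0.1219 top [0.5964 0.245  0.03  ] side 148 [0.5961 0.2447] world top [0.592  0.245  0.1416]
```

```bash
cat >> h.py <<'E'
YAW=-.03; A=lean(YAW,.4363,0)@[0,0,-1.]; Y=np.array([.5808,.2453,.1649])
E
python3 - <<'E'
from h import *
print(A); print(delta(Y-.023*A,lean(YAW,.4363,1.2)))
E
```

```text
[-0.42239883  0.01267577  0.90632144]
(array([-0.0023, -0.0053,  0.1569]), array([-0.002,  0.006, -0.012]))
```

Scaled: 0.157 m is 0.3925, 0.14 m is 0.35, -0.012 rad is -0.0153.

```bash
python3 -m creep '[0.075, -0.005, -0.0125, 0.125, -0.0025, 0.0076, -0.0153, 0.075, -0.005, -0.0125, 0.25, -0.0025, 0.0076, -0.0153, 0.075, -0.005, -0.0125, 0.35, -0.0025, 0.0076, -0.0153, 0.075, -0.005, -0.0125, 0.3925, -0.0025, 0.0076, -0.0153, 0.075, -0.005, -0.0125, 0.3925, -0.0025, 0.0076, -0.0153]'; python3 -m creep '[0.03, 0, 0, 0, 0, 0, 0, 0.03, 0, 0, 0, 0, 0, 0, 0.03, 0, 0, 0, 0, 0, 0, 0.03, 0, 0, 0, 0, 0, 0]' 50
```

```text
clock: 3.2
position: [0.592, 0.2426, 0.1446]
tool_rot: [2.731, -0.153, 1.198]
force: [-0.0, -0.2, 0.2]
grip_width: 0.075
finger_force: 0.0
clock: 3.7
position: [0.5919, 0.2443, 0.1468]
tool_rot: [2.729, -0.156, 1.201]
force: [-5.9, -2.2, 8.6]
grip_width: 0.0422
finger_force: 49.1
```

Run:
```python
from h import *
im,d,P,c=grab('wrist'); cv2.imwrite('pics/w3.png',im)
print(delta(Y-.023*A,lean(YAW,.4363,1.2))); s=pose()[2]; print(s['force'],s['moment'])
```

```text
(array([-0.0003, -0.0025,  0.0019]), array([ 0.003, -0.001, -0.002]))
[-5.09656165 -1.65069745  7.9395652 ] [-0.30027546  0.78262754 -0.25610772]
```

View pics/w3.png

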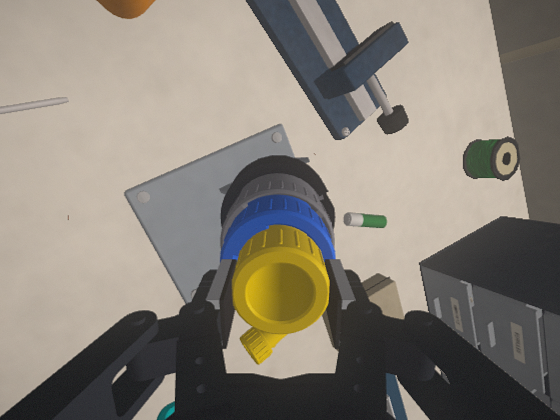

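The picture shows the yellow collar held squarely between both pads, centred at (282,290). Turning anticlockwise.

Scaled: -0.0015 m is -0.0038, -0.65 rad is -0.8276.

```bash
python3 -m creep '[0.03, 0, 0, -0.0038, 0, 0, -0.1655, 0.03, 0, 0, -0.0038, 0, 0, -0.331, 0.03, 0, 0, -0.0038, 0, 0, -0.4966, 0.03, 0, 0, -0.0038, 0, 0, -0.6621, 0.03, 0, 0, -0.0038, 0, 0, -0.8276]' 60
python3 - <<'E'
from h import *
p,M,s=pose(); print(delta(Y-.023*A,lean(YAW,.4363,1.85)),'axial moment',A@s['moment'],'axial f',A@s['force'],s['qpos'])
E
```

```text
clock: 4.38
position: [0.5913, 0.2442, 0.1477]
tool_rot: [2.718, 0.119, 1.797]
force: [0.2, -0.5, -0.9]
grip_width: 0.0417
finger_force: 60.7
(array([ 0.0014, -0.0019,  0.0029]), array([0.002, 0.001, 0.002])) axial moment 0.017352779343150194 axial f -0.8945000283586435 [-0.1889368   0.56905736 -0.5768027   1.96373019  1.13524323  0.63013086
 -1.32237789]
```

```bash
cat > st.py <<'E'
from h import *
p,M,s=pose(); print('axial moment',round(A@s['moment'],2),'axial f',round(A@s['force'],1),'spin',np.round(R.from_matrix(lean(YAW,.4363,0).T@M).as_rotvec(),3),'q',np.round(s['qpos'],2))
E
python3 -m creep '[0.03, 0, 0, 0, 0, 0, -0.1273, 0.03, 0, 0, 0, 0, 0, -0.2546]'; python3 st.py;  python3 -m creep '[0.03, 0, 0, 0, 0, 0, -0.1273, 0.03, 0, 0, 0, 0, 0, -0.2546]'; python3 st.py
```

```text
clock: 4.62
position: [0.5912, 0.2441, 0.1476]
tool_rot: [2.747, 0.198, 1.981]
force: [-0.6, 0.3, -0.4]
grip_width: 0.0418
finger_force: 60.7
axial moment -0.03 axial f -0.1 spin [-3.000e-03  1.000e-03 -2.051e+00] q [-0.17  0.58 -0.6   1.96  1.15  0.64 -1.13]
clock: 4.88
position: [0.5913, 0.2442, 0.1477]
tool_rot: [2.792, 0.271, 2.173]
force: [-0.8, -0.1, -0.4]
grip_width: 0.0423
finger_force: 60.7
axial moment 0.03 axial f -0.0 spin [-3.000e-03  1.000e-03 -2.251e+00] q [-0.15  0.58 -0.63  1.96  1.16  0.66 -0.94]
```

Scaled: -0.15 rad is -0.191.

```bash
python3 -m creep '[0.03, 0, 0, 0, 0, 0, -0.1273, 0.03, 0, 0, 0, 0, 0, -0.191]'; python3 st.py;  python3 -m creep '[0.03, 0, 0, 0, 0, 0, -0.0764, 0.03, 0, 0, 0, 0, 0, -0.1528]'; python3 st.py
```

```text
clock: 5.12
position: [0.5911, 0.2445, 0.1477]
tool_rot: [2.835, 0.319, 2.321]
force: [-1.6, 2.8, -0.9]
grip_width: 0.0419
finger_force: 60.6
axial moment -0.23 axial f -0.2 spin [-3.0e-03  1.0e-03 -2.4e+00] q [-0.14  0.59 -0.65  1.96  1.17  0.67 -0.79]
clock: 5.38
position: [0.5912, 0.245, 0.1479]
tool_rot: [2.874, 0.352, 2.442]
force: [-2.3, 1.9, 1.4]
grip_width: 0.0421
finger_force: 60.8
axial moment -0.74 axial f 2.2 spin [-3.00e-03  2.00e-03 -2.52e+00] q [-0.13  0.59 -0.66  1.96  1.18  0.67 -0.68]
```

Firm stop reached (moment rising). Easing off a little and drawing out.

Scaled: -0.02 m is -0.05, -0.01 m is -0.025, 0.05 rad is 0.0637.

```bash
python3 -m creep '[0.03, 0, 0, 0, 0, 0, 0.0637, 0.03, 0, 0, -0.025, 0, 0, 0.0637, 0.03, 0, 0, -0.05, 0, 0, 0.0637]'; python3 st.py
```

```text
clock: 5.75
position: [0.5824, 0.2445, 0.166]
tool_rot: [2.858, 0.339, 2.39]
force: [0.5, 0.5, -0.4]
grip_width: 0.0422
finger_force: 60.9
axial moment -0.05 axial f -0.6 spin [-0.003  0.    -2.469] q [-0.12  0.55 -0.68  1.97  1.12  0.69 -0.69]
```

Scaled: -0.1 m is -0.25, -0.08 m is -0.2.

```bash
python3 -m creep '[0.03, 0, 0, -0.05, 0, 0, 0, 0.03, 0, 0, -0.1125, 0, 0, 0, 0.03, 0, 0, -0.2, 0, 0, 0, 0.03, 0, 0, -0.25, 0, 0, 0]'; python3 st.py
python3 - <<'E'
from h import *
im,d,P,c=grab('wrist'); cv2.imwrite('pics/w4.png',im)
for sp in (-.1,.3,1.2,1.57): print(sp,delta([.507,-.177,.16],down(sp)))
E
```

```text
clock: 6.25
position: [0.5397, 0.2461, 0.2578]
tool_rot: [2.857, 0.34, 2.39]
force: [-0.3, -0.6, -0.8]
grip_width: 0.0422
finger_force: 60.9
axial moment 0.06 axial f -0.7 spin [-5.000e-03  1.000e-03 -2.469e+00] q [-0.05  0.37 -0.8   1.97  0.88  0.78 -0.51]
-0.1 (array([-0.217 , -0.3699,  0.0812]), array([ 0.544, -0.213,  2.487]))
0.3 (array([-0.217 , -0.3699,  0.0812]), array([ 0.529, -0.092,  2.099]))
1.2 (array([-0.217 , -0.3699,  0.0812]), array([0.453, 0.129, 1.219]))
1.57 (array([-0.217 , -0.3699,  0.0812]), array([0.408, 0.203, 0.855]))
```

View pics/w4.png

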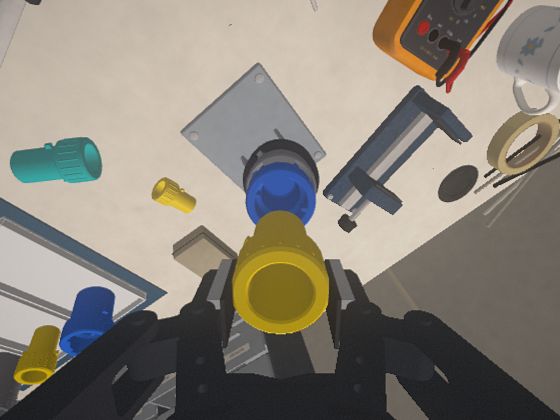

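Small pot is out (yellow in the pads at (282,285), blue left in place at (280,190)). Carrying it to the small tray.

Scaled: -0.23 m is -0.575, -0.184 m is -0.46, 0.534 rad is 0.6799.

```bash
python3 -m creep '[0.03, -0.0675, -0.115, 0.025, 0.0649, 0.0318, 0.1362, 0.03, -0.135, -0.23, 0.05, 0.1299, 0.0649, 0.2725, 0.03, -0.2025, -0.345, 0.075, 0.1948, 0.0968, 0.4074, 0.03, -0.27, -0.46, 0.1, 0.2597, 0.1299, 0.5449, 0.03, -0.3375, -0.575, 0.125, 0.3247, 0.1617, 0.6799]'
python3 - <<'E'
from h import *
print(delta([.507,-.177,.15],down(1.57)))
E
```

```text
clock: 6.92
position: [0.5189, -0.0193, 0.1945]
tool_rot: [3.007, 0.098, 1.881]
force: [1.3, 0.2, -1.4]
grip_width: 0.0416
finger_force: 60.9
(array([-0.1414, -0.0668,  0.0501]), array([0.148, 0.076, 0.317]))
```

Scaled: -0.141 m is -0.3525, -0.094 m is -0.235, 0.317 rad is 0.4036.

```bash
python3 -m creep '[0.03, -0.1175, -0.055, 0.025, 0.0637, 0.0318, 0.1337, 0.03, -0.235, -0.11, 0.075, 0.1273, 0.0637, 0.2687, 0.03, -0.3525, -0.1675, 0.125, 0.1884, 0.0968, 0.4036, 0.03, -0.3525, -0.1675, 0.125, 0.1884, 0.0968, 0.4036]'
python3 - <<'E'
from h import *
print(delta([.507,-.177,.06],down(1.57)))
E
```

```text
clock: 7.42
position: [0.5062, -0.1793, 0.1485]
tool_rot: [-3.14, 0.0, 1.565]
force: [-0.2, 1.0, 0.5]
grip_width: 0.0418
finger_force: 60.9
(array([0.0024, 0.001 , 0.0885]), array([-0.002,  0.   , -0.005]))
```

Scaled: 0.09 m is 0.225, 0.088 m is 0.22, -0.001 rad is -0.0013.

```bash
python3 -m creep '[0.03, 0.005, 0.0025, 0.1125, -0.0013, 0, 0, 0.03, 0.005, 0.0025, 0.2, -0.0013, 0, 0, 0.03, 0.005, 0.0025, 0.22, -0.0013, 0, 0, 0.03, 0.005, 0.0025, 0.225, -0.0013, 0, 0]';python3 -m creep '[0.03, 0, 0, 0.0038, 0, 0, 0, 0.03, 0, 0, 0.0075, 0, 0, 0]'
```

```text
clock: 7.92
position: [0.5089, -0.1727, 0.0606]
tool_rot: [3.139, 0.001, 1.573]
force: [-0.1, 0.5, 0.3]
grip_width: 0.042
finger_force: 61.0
clock: 8.18
position: [0.509, -0.1733, 0.0576]
tool_rot: [3.138, 0.001, 1.573]
force: [0.1, -0.3, 0.1]
grip_width: 0.0419
finger_force: 61.0
```

Scaled: 0.003 m is 0.0075, 0.0015 m is 0.0038.

```bash
python3 -m creep '[0.03, 0, 0, 0.0038, 0, 0, 0, 0.03, 0, 0, 0.0075, 0, 0, 0]'; python3 -m creep '[0.03, 0, 0, 0.0038, 0, 0, 0, 0.03, 0, 0, 0.0075, 0, 0, 0]'
```

```text
clock: 8.43
position: [0.5091, -0.1734, 0.0556]
tool_rot: [3.139, 0.002, 1.572]
force: [-17.1, 1.6, 65.3]
grip_width: 0.0424
finger_force: 67.6
clock: 8.68
position: [0.5111, -0.1736, 0.0543]
tool_rot: [3.134, 0.003, 1.573]
force: [-16.7, -0.3, 85.0]
grip_width: 0.0424
finger_force: 72.9
```

Scaled: -0.004 m is -0.01.

```bash
python3 -m creep '[0.03, 0, 0, -0.01, 0, 0, 0]'; python3 -m creep '[0.065, 0, 0, 0, 0, 0, 0, 0.065, 0, 0, 0, 0, 0, 0, 0.065, 0, 0, -0.075, 0, 0, 0, 0.085, 0, 0, -0.225, 0, 0, 0, 0.085, 0, 0, -0.325, 0, 0, 0]'
python3 - <<'E'
from h import *
im,d,P,c=grab('wrist'); cv2.imwrite('pics/w5.png',im)
H=hsv(im); m=cv2.inRange(H,(20,110,60),(35,255,255))
k,l,st,ce=cv2.connectedComponentsWithStats(m)
for i in range(1,k):
    if st[i,4]>200:
        q=P[l==i]; t=q[abs(q[:,2]-np.percentile(q[:,2],97))<.004]; print(st[i],q.min(0).round(3),q.max(0).round(3),cv2.minEnclosingCircle(t[:,:2].astype(np.float32)), np.percentile(q[:,2],97))
B=Y-.0288*A  # blue mouth
B=np.array([.592,.2453,.1417])
p,M,s=pose(); print(p,delta(B+.13*A,lean(YAW,.4363,1.2)))
E
```

```text
clock: 8.8
position: [0.5094, -0.1733, 0.056]
tool_rot: [3.137, 0.001, 1.573]
force: [-0.4, -1.1, -1.0]
grip_width: 0.0418
finger_force: 64.2
clock: 9.43
position: [0.5085, -0.1728, 0.1867]
tool_rot: [3.139, 0.0, 1.573]
force: [0.1, 0.1, 0.6]
grip_width: 0.0851
finger_force: 0.0
[ 254  171   53   59 2390] [ 0.484 -0.219  0.005] [ 0.529 -0.095  0.329] ((0.5069873332977295, -0.17217904329299927), 0.0222651194781065) 0.07624194669573207
[ 367  183   66   60 2858] [ 0.507 -0.232  0.006] [ 0.656 -0.095  0.329] ((0.6130293011665344, -0.18384991586208344), 0.022674309089779854) 0.07624425914214608
[ 0.51014408 -0.17310839  0.19084309] (array([ 0.4199,  0.0283, -0.0694]), array([-0.425,  0.075,  0.397]))
```

View pics/w5.png

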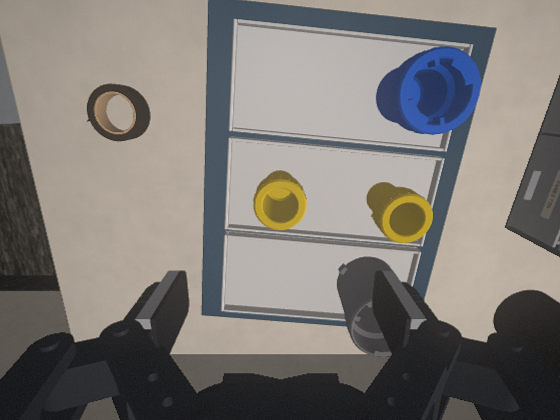

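Small pot stands upright in the middle tray's free half at (280,200), with the fixed one at (405,215). Back for the medium pot.

Scaled: 0.262 m is 0.655, 0.21 m is 0.525, -0.266 rad is -0.3387.

```bash
python3 -m creep '[0.085, 0.125, 0.0075, -0.05, -0.0637, 0.0115, 0.0598, 0.085, 0.26, 0.0175, -0.0875, -0.1273, 0.0229, 0.121, 0.085, 0.3925, 0.025, -0.125, -0.2037, 0.0357, 0.1884, 0.085, 0.525, 0.035, -0.15, -0.2699, 0.0471, 0.2521, 0.085, 0.655, 0.045, -0.1725, -0.3387, 0.0598, 0.3158]'
python3 - <<'E'
from h import *
B=Y-.026*A
print(delta(B+.12*A,lean(YAW,.4363,1.2)))
E
```

```text
clock: 10.1
position: [0.5256, 0.0906, 0.254]
tool_rot: [2.88, -0.08, 1.332]
force: [1.1, -0.5, 0.7]
grip_width: 0.0852
finger_force: 0.0
(array([ 0.1543, -0.0253,  0.0101]), array([-0.163,  0.027,  0.146]))
```

Scaled: 0.154 m is 0.385, 0.104 m is 0.26, -0.163 rad is -0.2075.

```bash
python3 -m creep '[0.085, 0.13, -0.02, 0.0075, -0.0688, 0.0115, 0.0624, 0.085, 0.26, -0.04, 0.015, -0.1375, 0.0229, 0.1248, 0.085, 0.385, -0.0625, 0.025, -0.2075, 0.0344, 0.1859, 0.085, 0.385, -0.0625, 0.025, -0.2075, 0.0344, 0.1859]'
python3 - <<'E'
from h import *
B=Y-.026*A
im,d,P,c=grab('wrist'); H=hsv(im); W=lean(YAW,.4363,0)
m=cv2.inRange(H,(103,110,40),(128,255,255))>0
q=P[m]; q=q[(q[:,1]>.18)&(q[:,0]<.64)&(q[:,2]>.08)]@W; hi=-np.percentile(-q[:,2],97); w=q[abs(q[:,2]-hi)<.004]
(cx,cy),r=cv2.minEnclosingCircle(w[:,:2].astype(np.float32)); print(r,W@[cx,cy,hi],B)
print(delta(B-.023*A,lean(YAW,.4363,1.2)))
E
```

```text
clock: 10.6
position: [0.539, 0.2504, 0.249]
tool_rot: [2.734, -0.154, 1.211]
force: [0.0, -0.5, -0.6]
grip_width: 0.085
finger_force: 0.0
0.03006354533135891 [0.58766321 0.24444196 0.15055595] [0.59178237 0.24497043 0.14133564]
(array([-0.0002,  0.0023,  0.1426]), array([-0.004, -0.001,  0.007]))
```

Blue's mouth is now 10 mm farther out along the axis (dragged up when the small one was drawn), so I grasp 10 mm higher.

Scaled: 0.132 m is 0.33, 0.12 m is 0.3, 0.007 rad is 0.0089.

```bash
python3 -m creep '[0.085, 0, 0.005, 0.1125, -0.0051, -0.0013, 0.0089, 0.085, 0, 0.005, 0.225, -0.0051, -0.0013, 0.0089, 0.085, 0, 0.005, 0.3, -0.0051, -0.0013, 0.0089, 0.085, 0, 0.005, 0.33, -0.0051, -0.0013, 0.0089, 0.085, 0, 0.005, 0.33, -0.0051, -0.0013, 0.0089]'; python3 -m creep '[0.045, 0, 0, 0, 0, 0, 0, 0.045, 0, 0, 0, 0, 0, 0, 0.045, 0, 0, 0, 0, 0, 0]' 50; python3 st.py
```

```text
clock: 11.28
position: [0.5983, 0.2413, 0.1307]
tool_rot: [2.731, -0.153, 1.196]
force: [-0.4, 0.5, 1.7]
grip_width: 0.0852
finger_force: 0.0
clock: 11.65
position: [0.5985, 0.2428, 0.1321]
tool_rot: [2.729, -0.156, 1.198]
force: [-1.6, 2.0, 7.0]
grip_width: 0.058
finger_force: 52.4
axial moment -0.05 axial f 7.0 spin [-0.003  0.002 -1.195] q [-0.32  0.57 -0.39  1.97  1.09  0.53 -1.96]
```

Run:
```python
from h import *
im,d,P,c=grab('wrist'); cv2.imwrite('pics/w6.png',im)
print(delta(Y-.039*A,lean(YAW,.4363,1.2)))
```

```text
(array([ 0.001 , -0.0028,  0.0017]), array([ 0.003, -0.   , -0.005]))
```

View pics/w6.png

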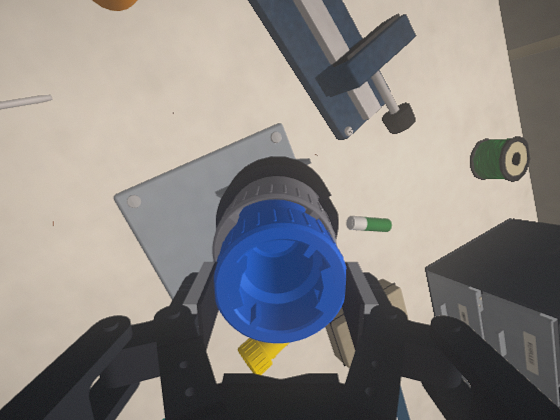

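Blue collar held squarely, centred at (282,275). It seems already unlocked, so I test with a small pull.

Scaled: -0.008 m is -0.02, -0.004 m is -0.01.

```bash
python3 -m creep '[0.045, 0, 0, -0.01, 0, 0, 0, 0.045, 0, 0, -0.02, 0, 0, 0]' 60; python3 st.py
```

```text
clock: 11.95
position: [0.5948, 0.2422, 0.1385]
tool_rot: [2.73, -0.154, 1.197]
force: [0.7, -0.1, -2.0]
grip_width: 0.057
finger_force: 63.7
axial moment -0.05 axial f -2.1 spin [-0.003 -0.    -1.195] q [-0.31  0.56 -0.4   1.97  1.07  0.54 -1.94]
```

Free. Drawing out fully.

Scaled: -0.12 m is -0.3, -0.1 m is -0.25.

```bash
python3 -m creep '[0.045, 0, 0, -0.05, 0, 0, 0, 0.045, 0, 0, -0.1, 0, 0, 0, 0.045, 0, 0, -0.15, 0, 0, 0, 0.045, 0, 0, -0.25, 0, 0, 0, 0.045, 0, 0, -0.3, 0, 0, 0]'
python3 - <<'E'
from h import *
im,d,P,c=grab('wrist'); cv2.imwrite('pics/w7.png',im)
W=lean(YAW,.4363,0)
m=(P[...,1]>.19)&(P[...,1]<.3)&(P[...,2]>.06)&(P[...,2]<.13)&(P[...,0]<.68)&(hsv(im)[...,1]<60)
q=P[m]@W; hi=np.percentile(q[:,2],3); w=q[abs(q[:,2]-hi)<.004]
(cx,cy),r=cv2.minEnclosingCircle(w[:,:2].astype(np.float32)); print('grey',len(q),r,W@[cx,cy,hi],'expect',Y-.052*A)
q=P[cv2.inRange(hsv(im),(103,110,40),(128,255,255))>0]@pose()[1]; print('blue in tool z span')
t=(pose()[0]@pose()[1])[2]; print(np.percentile(q[:,2]-t,[3,10,50,90]))
print(delta([.516,-.075,.17],down(1.57)))
E
```

```text
clock: 12.58
position: [0.5434, 0.2443, 0.2486]
tool_rot: [2.729, -0.155, 1.197]
force: [-0.0, -1.7, -0.9]
grip_width: 0.0574
finger_force: 64.4
grey 2368 0.03403947874903679 [0.60262541 0.24527674 0.1172942 ] expect [0.60276474 0.24464086 0.11777128]
blue in tool z span
[-0.01829814 -0.01753617 -0.00995927  0.04315486]
(array([-0.3166,  0.0707,  0.0655]), array([ 0.437, -0.076, -0.398]))
```

View pics/w7.png

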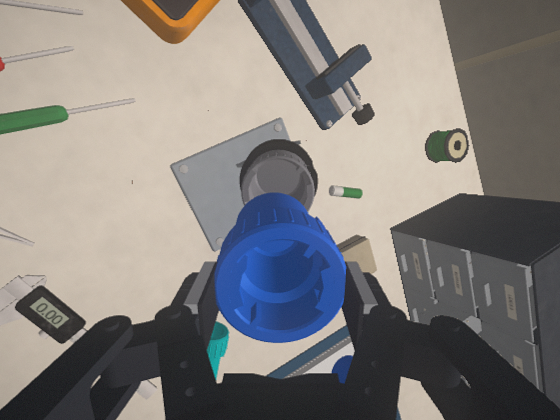

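Medium pot is out in the gripper (280,280), grey left in the socket at (278,180) exactly where expected. Carry it to the medium tray.

Scaled: -0.265 m is -0.6625, -0.212 m is -0.53, 0.364 rad is 0.4635.

```bash
python3 -m creep '[0.045, -0.1325, 0.03, 0.0125, 0.0929, -0.0166, -0.084, 0.045, -0.265, 0.06, 0.025, 0.1859, -0.0318, -0.1693, 0.045, -0.3975, 0.09, 0.05, 0.2788, -0.0484, -0.2546, 0.045, -0.53, 0.12, 0.075, 0.3705, -0.0649, -0.3374, 0.045, -0.6625, 0.15, 0.1125, 0.4635, -0.0802, -0.4227]'
python3 - <<'E'
from h import *
print(delta([.516,-.076,.15],down(1.57)))
E
```

```text
clock: 13.25
position: [0.5169, -0.0263, 0.1888]
tool_rot: [3.074, -0.013, 1.505]
force: [1.0, 0.5, -0.2]
grip_width: 0.0575
finger_force: 64.4
(array([-0.0501, -0.0002,  0.0382]), array([ 0.068, -0.011, -0.066]))
```

Scaled: -0.05 m is -0.125, 0.038 m is 0.095, 0.068 rad is 0.0866.

```bash
python3 -m creep '[0.045, -0.075, 0, 0.05, 0.0446, -0.0076, -0.042, 0.045, -0.125, 0, 0.095, 0.0866, -0.014, -0.084, 0.045, -0.125, 0, 0.095, 0.0866, -0.014, -0.084]'
python3 - <<'E'
from h import *
print(delta([.516,-.076,.069],down(1.57)))
E
```

```text
clock: 13.62
position: [0.5159, -0.0748, 0.1489]
tool_rot: [-3.141, -0.0, 1.567]
force: [0.0, -0.2, 0.3]
grip_width: 0.0572
finger_force: 64.3
(array([-0.0013,  0.0002,  0.0799]), array([-0.001, -0.   , -0.003]))
```

The manual's scale: shifts go in shares of 400 mm and turns go in shares of 45 degrees. Converting my numbers, 0.08 m is 0.2, 0.075 m is 0.1875.

```bash
python3 -m creep '[0.045, 0, 0, 0.1125, 0, 0, 0, 0.045, 0, 0, 0.1875, 0, 0, 0, 0.045, 0, 0, 0.2, 0, 0, 0, 0.045, 0, 0, 0.2, 0, 0, 0]';python3 -m creep '[0.045, 0, 0, 0.0025, 0, 0, 0, 0.045, 0, 0, 0.005, 0, 0, 0]'; python3 -m creep '[0.045, 0, 0, 0.0025, 0, 0, 0]'
```

```text
clock: 14.12
position: [0.5172, -0.0728, 0.0714]
tool_rot: [3.138, -0.0, 1.569]
force: [-0.2, -0.1, -1.0]
grip_width: 0.0577
finger_force: 64.3
clock: 14.38
position: [0.5172, -0.0735, 0.0693]
tool_rot: [3.138, 0.0, 1.569]
force: [-0.2, 0.0, 0.2]
grip_width: 0.0569
finger_force: 64.3
clock: 14.5
position: [0.517, -0.0735, 0.0678]
tool_rot: [3.139, 0.0, 1.569]
force: [-0.8, 0.6, -0.9]
grip_width: 0.0571
finger_force: 64.3
```

Scaled: 0.002 m is 0.005, 0.001 m is 0.0025.

```bash
for i in 1 2 3 ; do echo; done; python3 -m creep '[0.045, 0, 0, 0.0025, 0, 0, 0, 0.045, 0, 0, 0.005, 0, 0, 0]'; python3 -m creep '[0.045, 0, 0, 0.0025, 0, 0, 0]'
```

```text
clock: 14.75
position: [0.5168, -0.0734, 0.0654]
tool_rot: [3.139, -0.0, 1.569]
force: [-0.1, 0.6, -1.1]
grip_width: 0.0574
finger_force: 64.3
clock: 14.88
position: [0.5168, -0.0735, 0.0648]
tool_rot: [3.139, 0.0, 1.569]
force: [-7.5, -0.3, 25.9]
grip_width: 0.0572
finger_force: 67.4
```

Contact with the floor. Release and rise.

Scaled: -0.1 m is -0.25, -0.04 m is -0.1.

```bash
python3 -m creep '[0.045, 0, 0, -0.0013, 0, 0, 0, 0.08, 0, 0, -0.0013, 0, 0, 0, 0.085, 0, 0, -0.0013, 0, 0, 0, 0.085, 0, 0, -0.1, 0, 0, 0, 0.085, 0, 0, -0.25, 0, 0, 0]';  python3 - <<'E'
from h import *
im,d,P,c=grab('wrist'); cv2.imwrite('pics/w8.png',im)
H=hsv(im); m=cv2.inRange(H,(103,110,40),(128,255,255))
k,l,st,ce=cv2.connectedComponentsWithStats(m)
for i in range(1,k):
    if st[i,4]>500:
        q=P[l==i]; h=np.percentile(q[:,2],97);t=q[abs(q[:,2]-h)<.004]; print(st[i],cv2.minEnclosingCircle(t[:,:2].astype(np.float32)),h)
print(delta(Y-.052*A+.13*A,lean(YAW,.4363,1.2)))
E
```

```text
clock: 15.5
position: [0.5157, -0.0732, 0.1646]
tool_rot: [-3.141, -0.001, 1.569]
force: [0.4, 0.2, 0.5]
grip_width: 0.0848
finger_force: 0.0
[ 236  166   80   86 5269] ((0.5110364556312561, -0.07182921469211578), 0.03017381951212883) 0.0821664479933803
[ 367  180   97   87 6144] ((0.6218075752258301, -0.08478374779224396), 0.030565675348043442) 0.08221768387645254
(array([ 0.319 ,  0.0293, -0.0633]), array([-0.425,  0.073,  0.394]))
```

Medium pot is placed: same height as the fixed one (82 mm), centred at (0.511,-0.072). Now the large pot.

Scaled: 0.262 m is 0.655, 0.21 m is 0.525, -0.35 rad is -0.4456.

```bash
python3 -m creep '[0.085, 0.125, 0.01, -0.05, -0.0891, 0.0153, 0.0828, 0.085, 0.26, 0.0225, -0.0875, -0.1783, 0.0306, 0.1655, 0.085, 0.3925, 0.035, -0.125, -0.2674, 0.0458, 0.2483, 0.085, 0.525, 0.045, -0.15, -0.3565, 0.0611, 0.331, 0.085, 0.655, 0.06, -0.1575, -0.4456, 0.0764, 0.4138]'
python3 - <<'E'
from h import *
print(delta(Y-.052*A+.1*A,lean(YAW,.4363,1.2)))
E
```

```text
clock: 16.18
position: [0.5409, 0.1873, 0.2283]
tool_rot: [2.805, -0.115, 1.261]
force: [1.9, -0.1, -0.3]
grip_width: 0.0852
finger_force: 0.0
(array([ 0.0592, -0.0081,  0.0256]), array([-0.081,  0.015,  0.069]))
```

Scaled: 0.059 m is 0.1475, 0.04 m is 0.1, -0.081 rad is -0.1031.

```bash
python3 -m creep '[0.085, 0.1, -0.015, 0.0375, -0.07, 0.0127, 0.0598, 0.085, 0.1475, -0.02, 0.065, -0.1031, 0.0191, 0.0879, 0.085, 0.1475, -0.02, 0.065, -0.1031, 0.0191, 0.0879, 0.085, 0.1475, -0.02, 0.065, -0.1031, 0.0191, 0.0879]'
python3 - <<'E'
from h import *
im,d,P,c=grab('wrist'); W=lean(YAW,.4363,0)
m=(P[...,1]>.19)&(P[...,1]<.3)&(P[...,2]>.06)&(P[...,2]<.16)&(P[...,0]<.68)&(hsv(im)[...,1]<60)
q=P[m]@W; hi=np.percentile(q[:,2],3); w=q[abs(q[:,2]-hi)<.004]
(cx,cy),r=cv2.minEnclosingCircle(w[:,:2].astype(np.float32)); print('grey',len(q),r,W@[cx,cy,hi],'expect',Y-.052*A)
print(delta(Y-.052*A-.022*A,lean(YAW,.4363,1.2)))
E
```

```text
clock: 16.68
position: [0.5603, 0.243, 0.207]
tool_rot: [2.735, -0.15, 1.203]
force: [-0.1, -0.4, 0.6]
grip_width: 0.0851
finger_force: 0.0
grey 5163 0.03446415811777115 [0.60273981 0.24527343 0.11726512] expect [0.60276474 0.24464086 0.11777128]
(array([ 0.0035, -0.0004,  0.1209]), array([-0.003,  0.003,  0.002]))
```

Scaled: 0.12 m is 0.3, 0.105 m is 0.2625, -0.002 rad is -0.0025.

```bash
python3 -m creep '[0.085, 0.005, 0, 0.1125, -0.0025, 0.0025, 0, 0.085, 0.005, 0, 0.2, -0.0025, 0.0025, 0, 0.085, 0.005, 0, 0.2625, -0.0025, 0.0025, 0, 0.085, 0.005, 0, 0.3, -0.0025, 0.0025, 0, 0.085, 0.005, 0, 0.3, -0.0025, 0.0025, 0]'; python3 -m creep '[0.055, 0, 0, 0, 0, 0, 0, 0.055, 0, 0, 0, 0, 0, 0, 0.055, 0, 0, 0, 0, 0, 0]' 70; python3 st.py
```

```text
clock: 17.35
position: [0.6114, 0.2433, 0.0979]
tool_rot: [2.733, -0.152, 1.203]
force: [0.2, -0.3, 0.0]
grip_width: 0.085
finger_force: 0.0
clock: 17.73
position: [0.6111, 0.2443, 0.0999]
tool_rot: [2.731, -0.154, 1.205]
force: [-11.2, -3.5, 14.8]
grip_width: 0.0651
finger_force: 72.9
axial moment 0.02 axial f 18.1 spin [ 0.000e+00  1.000e-03 -1.202e+00] q [-0.38  0.63 -0.29  1.95  1.14  0.46 -2.  ]
```

Scaled: -0.015 m is -0.0375, -0.006 m is -0.015.

```bash
python3 -m creep '[0.055, 0, 0, -0.015, 0, 0, 0, 0.055, 0, 0, -0.0375, 0, 0, 0]'; python3 st.py; python3 -m creep '[0.055, 0, 0, -0.05, 0, 0, 0, 0.055, 0, 0, -0.1125, 0, 0, 0, 0.055, 0, 0, -0.2, 0, 0, 0, 0.055, 0, 0, -0.3, 0, 0, 0, 0.055, 0, 0, -0.325, 0, 0, 0]'
python3 - <<'E'
from h import *
im,d,P,c=grab('wrist'); cv2.imwrite('pics/w9.png',im)
p,M,s=pose(); q=(P[220:330,240:320].reshape(-1,3)-p)@M
q=(P-p)@M; m=(np.hypot(q[...,0],q[...,1])<.036)&(np.hypot(q[...,0],q[...,1])>.029)&(q[...,2]<0)&(abs(q[...,1])<.025); print(m.sum(),np.percentile(q[m][:,2],[3,20,50]))
print(delta([.5,-.276,.19],down(1.57)))
E
```

```text
clock: 17.98
position: [0.6048, 0.2444, 0.1126]
tool_rot: [2.732, -0.153, 1.205]
force: [1.1, 0.6, -2.3]
grip_width: 0.0648
finger_force: 78.2
axial moment -0.05 axial f -2.6 spin [ 1.000e-03 -0.000e+00 -1.203e+00] q [-0.37  0.6  -0.31  1.96  1.11  0.48 -1.97]
clock: 18.6
position: [0.5498, 0.2465, 0.2324]
tool_rot: [2.73, -0.155, 1.205]
force: [0.1, -0.5, -2.2]
grip_width: 0.0648
finger_force: 78.5
5472 [-0.08389884 -0.018466   -0.01467002]
(array([-0.5061,  0.1429,  0.0228]), array([ 0.434, -0.076, -0.391]))
```

View pics/w9.png

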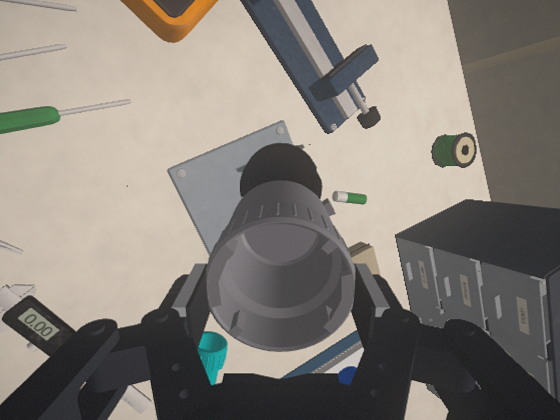

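Large pot is out (mouth at (282,280), lugs at its foot visible), socket empty. Carry it high over the other pots to the large tray.

Scaled: -0.28 m is -0.7, 0.084 m is 0.21, 0.241 rad is 0.3069.

```bash
python3 -m creep '[0.055, -0.14, 0.0425, 0, 0.0611, -0.0102, -0.0547, 0.055, -0.28, 0.085, 0, 0.1222, -0.0216, -0.1108, 0.055, -0.42, 0.125, 0, 0.1846, -0.0318, -0.1655, 0.055, -0.56, 0.1675, 0.0025, 0.2457, -0.0433, -0.2215, 0.055, -0.7, 0.21, 0.0075, 0.3069, -0.0535, -0.2763]'
python3 - <<'E'
from h import *
print(delta([.5,-.276,.2],down(1.57)))
E
```

```text
clock: 19.27
position: [0.5219, -0.0471, 0.2167]
tool_rot: [2.957, -0.049, 1.401]
force: [0.7, -0.0, -3.2]
grip_width: 0.0649
finger_force: 78.6
(array([-0.2298,  0.0158,  0.0086]), array([ 0.189, -0.033, -0.173]))
```

Scaled: -0.23 m is -0.575, -0.172 m is -0.43, 0.189 rad is 0.2406.

```bash
python3 -m creep '[0.055, -0.1425, 0.01, 0.0025, 0.0598, -0.0102, -0.0547, 0.055, -0.285, 0.02, 0.005, 0.1197, -0.0204, -0.1108, 0.055, -0.43, 0.03, 0.01, 0.1795, -0.0318, -0.1655, 0.055, -0.575, 0.04, 0.02, 0.2406, -0.042, -0.2203, 0.055, -0.575, 0.04, 0.02, 0.2406, -0.042, -0.2203]'
python3 - <<'E'
from h import *
print(delta([.501,-.277,.075],down(1.57)))
E
```

```text
clock: 19.9
position: [0.4988, -0.2787, 0.199]
tool_rot: [-3.14, 0.001, 1.563]
force: [-0.3, 1.4, -3.5]
grip_width: 0.0646
finger_force: 78.7
(array([0.0018, 0.0024, 0.124 ]), array([-0.002,  0.001, -0.007]))
```

Scaled: 0.124 m is 0.31, 0.118 m is 0.295.

```bash
python3 -m creep '[0.055, 0.0025, 0, 0.125, 0, 0, 0, 0.055, 0.0025, 0, 0.2375, 0, 0, 0, 0.055, 0.0025, 0, 0.295, 0, 0, 0, 0.055, 0.0025, 0, 0.31, 0, 0, 0, 0.055, 0.0025, 0, 0.31, 0, 0, 0]';python3 -m creep '[0.055, 0, 0, 0.0038, 0, 0, 0, 0.055, 0, 0, 0.0075, 0, 0, 0]'; python3 -m creep '[0.055, 0, 0, 0.0025, 0, 0, 0, 0.055, 0, 0, 0.005, 0, 0, 0]'
```

```text
clock: 20.52
position: [0.5008, -0.2728, 0.0774]
tool_rot: [3.14, 0.0, 1.569]
force: [0.8, -0.9, -2.2]
grip_width: 0.0649
finger_force: 78.7
clock: 20.78
position: [0.5009, -0.2733, 0.075]
tool_rot: [3.139, 0.001, 1.569]
force: [-0.1, 0.1, -2.4]
grip_width: 0.0648
finger_force: 78.7
clock: 21.02
position: [0.5007, -0.2731, 0.0725]
tool_rot: [3.14, 0.001, 1.569]
force: [0.1, -0.9, -2.4]
grip_width: 0.0645
finger_force: 78.7
```

Scaled: 0.002 m is 0.005, 0.001 m is 0.0025.

```bash
python3 -m creep '[0.055, 0, 0, 0.0025, 0, 0, 0, 0.055, 0, 0, 0.005, 0, 0, 0]'; python3 -m creep '[0.055, 0, 0, 0.0025, 0, 0, 0]';python3 -m creep '[0.055, 0, 0, 0.0025, 0, 0, 0]'
```

```text
clock: 21.28
position: [0.5006, -0.273, 0.0703]
tool_rot: [3.14, 0.001, 1.569]
force: [-0.1, -0.0, -2.3]
grip_width: 0.0648
finger_force: 78.7
clock: 21.4
position: [0.5006, -0.273, 0.0693]
tool_rot: [3.14, 0.0, 1.569]
force: [-0.6, 0.7, -4.2]
grip_width: 0.0649
finger_force: 78.7
clock: 21.52
position: [0.5006, -0.273, 0.0683]
tool_rot: [3.14, 0.001, 1.569]
force: [-0.1, -0.4, -3.1]
grip_width: 0.0651
finger_force: 78.7
```

Scaled: 0.001 m is 0.0025.

```bash
python3 -m creep '[0.055, 0, 0, 0.0025, 0, 0, 0]'; python3 -m creep '[0.055, 0, 0, 0.0018, 0, 0, 0]'
```

```text
clock: 21.65
position: [0.5006, -0.273, 0.0673]
tool_rot: [3.14, 0.001, 1.569]
force: [-0.2, -0.4, 0.8]
grip_width: 0.0652
finger_force: 79.5
clock: 21.78
position: [0.5007, -0.273, 0.0672]
tool_rot: [3.14, 0.001, 1.569]
force: [-5.6, 2.2, 19.4]
grip_width: 0.0646
finger_force: 81.0
```

Floor contact. Release, rise and check all three.

Scaled: -0.08 m is -0.2, -0.03 m is -0.075.

```bash
python3 -m creep '[0.055, 0, 0, -0.0013, 0, 0, 0, 0.085, 0, 0, -0.0013, 0, 0, 0, 0.085, 0, 0, -0.0013, 0, 0, 0, 0.085, 0, 0, -0.075, 0, 0, 0, 0.085, 0, 0, -0.2, 0, 0, 0]';python3 -m creep '[0.085, 0, 0, -0.15, 0, 0, 0, 0.085, 0.15, 0, -0.3, 0, 0, 0, 0.085, 0.15, 0, -0.45, 0, 0, 0, 0.085, 0.15, 0, -0.45, 0, 0, 0]'
python3 - <<'E'
from h import *
im,d,P,c=grab('wrist'); cv2.imwrite('pics/w10.png',im)
H=hsv(im)
m=(P[...,2]>.04)&(P[...,2]<.12)&(P[...,0]>.4)&(P[...,0]<.7)&(P[...,1]<0)&(P[...,1]>-.36)
k,l,st,ce=cv2.connectedComponentsWithStats(m.astype(np.uint8))
for i in range(1,k):
    if st[i,4]>200:
        q=P[l==i]; h=np.percentile(q[:,2],95);t=q[abs(q[:,2]-h)<.004]; pl=np.linalg.svd(t-t.mean(0),full_matrices=False)[2][2]
        print(st[i],np.round(cv2.minEnclosingCircle(t[:,:2].astype(np.float32))[0],4),h.round(4),'tilt',np.degrees(np.arccos(abs(pl[2]))).round(1))
E
```

```text
clock: 22.4
position: [0.4998, -0.2725, 0.1465]
tool_rot: [-3.141, -0.001, 1.569]
force: [0.9, -0.3, 1.5]
grip_width: 0.085
finger_force: 0.0
clock: 22.9
position: [0.5015, -0.2119, 0.3304]
tool_rot: [3.135, 0.003, 1.57]
force: [-0.3, -0.2, -0.6]
grip_width: 0.085
finger_force: 0.0
[ 261   15   55   63 1928] [ 0.5114 -0.0719] 0.0824 tilt 0.1
[ 357   29   59   60 2231] [ 0.6226 -0.0847] 0.0824 tilt 0.1
[267 119  36  38 713] [ 0.5074 -0.1723] 0.0763 tilt 0.1
[350 129  40  38 944] [ 0.6133 -0.184 ] 0.0762 tilt 0.2
[ 252  186   54   58 1525] [ 0.4996 -0.2715] 0.0858 tilt 0.1
[ 329  194   57   58 1822] [ 0.604  -0.2834] 0.0858 tilt 0.2
```

View pics/w10.png

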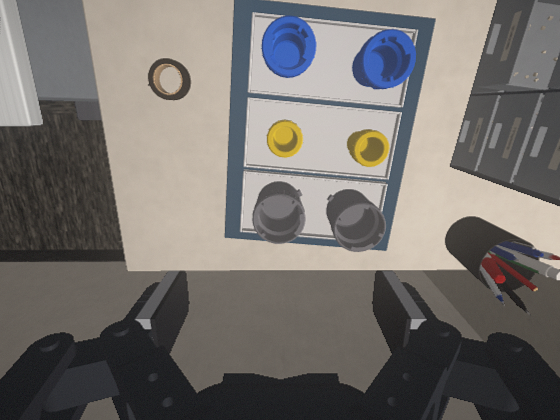

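All three pots stand upright at the same height as their fixed mates: blue at (288,47), yellow at (285,138) and grey at (279,213). The gripper is clear.

```bash
python3 -c "
from workcell import job
print(job.job_done())"
```

```text
the job is handed in; nothing more can be done
None
```

I took the three pots apart and stood each one upright and released in the free half of its own tray, then handed the job in at about 23 s; the hand-in returned no verdict.

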